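# Free-run check of a cutter block, stopped at the setting line

### The job

The spindle is isolated and its belt is off: before the knives are set, flick the cutter block with a fingertip so that it spins freely anticlockwise (seen from above) for more than a full turn, with the finger taken away. Once the knife with the pen mark has gone by the scribed line in the fence opening at least once, catch the still-turning block on a later pass with one touch of a fingertip, so that this knife stops at the line, and draw the finger away without shifting it. Do not stop it elsewhere and wind it round by hand, keep off the spindle nut and collar, and leave the loose things where they are.

Things in the scene. Friction and masses are not known exactly. Their poses are not given: they have to be found in the camera images.
- spindle_unit: Steel plate 310 x 470 mm, 12 mm thick, fixed on the bench, carrying a vertical spindle with a round cutter block. Origin: on the spindle axis at bench height (z = 0); z up; its -x axis points along the scribed line through the fence opening, on the robot's side. The block is open towards +x and +y and -y, behind the fence.
- cutter (a joint): Turn of the cutter block, rad, positive anticlockwise from above, endless, counted over several turns: starts from -5.4 to -1.3; 0 when the marked knife first stands at the line, 6.283 the next time. 1.5 to 2.2 kg; a few newtons turn it. Let go, it loses about a tenth of its speed each second, more when slow (3 rad/s lasts 13 to 19 s). A fingertip pressing lightly on its top stops it at once.
- mark (a point): Outer top corner of the marked knife's edge, 78 mm from the spindle axis, 68 mm above the bench; turns with the block. A black pen stripe 8 x 46 mm runs along the block's top just clockwise of this knife; the other three knives have none.
- line (a point): Where the marked knife's top corner is when it stands exactly at the line: 78 mm from the axis, 68 mm above the bench. The scribed line itself is a dark line 3 mm wide on the plate below, running radially from the block out through the fence opening.
- gullet (a point): Middle of the gullet ahead (18.5 degrees anticlockwise) of the marked knife, 66 mm from the axis, 43 mm above the bench; turns with the block. Four alike, 90 degrees apart: notches in the rim, full height, 36 degrees wide (46 mm at the rim), 18 mm deep (floor at radius 57 mm). A thin knife stands at the clockwise end of each; the plain wall at the other end is for pushing.
- top (a point): Centre of the block's flat top, on the spindle axis, 68 mm above the bench. The block is aluminium, 150 mm across, 50 mm high (underside 18 mm above the bench); its top is a plain flat ring from radius 21 mm (collar) to 57 mm all round, and to 75 mm between the gullets.
- fence (a point): Middle of the top edge of the left (+y) fence half, 72 mm above the bench. The two halves (wood on aluminium, 24 mm thick, 125 mm long) stand on the -x side, 44 to 68 mm from the axis, and 90 to 215 mm either side of the line. Behind each, 170 mm to the side of the line, is a black clamp knob 43 mm high.
- nut (a point): Top of the spindle end, 95 mm above the bench on the axis. Under it a hexagon nut (35 mm) and a collar (42 mm across, 9 mm high) on the block's top, turning with it. Not to be touched.
- gauge: loose stepped brass setting gauge 60 x 28 x 34 mm, on the plate. Origin at the middle of its underside.
- spanner: Loose steel spanner, about 180 mm long, lying flat on the bench left of the plate. Origin at the middle of its underside.
- glue: loose upright glue bottle, 60 mm across and 175 mm high. Origin at the middle of its underside.
- offcut: loose rebated wooden offcut 32 x 120 x 30 mm, on the bench. Origin at the middle of its underside.

How it is judged:
By the outcome, as a careful person would: the job done as asked, in the order asked, and still so for the second after the job is handed in, with the robot touching nothing.
It also fails if it takes over 58 s, if anything falls off the work surface, if the arm or the gripper's body presses on something with over 40 N, if the wrist force passes 120 N, or if a joint passes its speed limit or range.

### The arm

A 6-joint arm with a two-finger parallel gripper is mounted at the origin on the work surface. World frame = base frame: x ahead of the robot, y to its left, z up, the work surface at z = 0. Lengths are in m, angles in rad, forces in N, time in s.
With the tool pointing down it reaches from about 0.35 to 0.775 m from the base axis. Payload 5.5 kg.
Tool frame: the origin (TCP) lies midway between the tips of the shut fingers; the grasp point (between the pads) lies 19 mm behind it; z points along the fingers, y is the line along which they close (so a half turn about z gives the same grasp; the last joint's range is limited). The gripper opens to 85 mm and grips with 20 to 120 N. Pads are 22 mm wide; open, the fingers measure 114 mm over their backs; the gripper's body (76 mm by 85 mm) begins 54 mm behind the grasp point. The pads swing forward as they close: fully open they stand 13 mm farther back than shut.
Start: joints at [1.019, 0.313, 0.046, 1.304, 0, 1.431], TCP at [0.23, 0.527, 0.231] pointing down, gripper open.
Joint ranges: [-2.76, 2.76], [-0.86, 1.69], [-1.03, 1.26], [-2.2, 2.34], [-1.47, 1.5], [-3.14, 3.14]. Speed limits (rad/s): [2.57, 2.57, 3.14, 3.14, 3.14, 3.14].

### API

Orientations are given as a unit quaternion [w, x, y, z].
In Python, from workcell import telemetry, imaging, env gives the robot as it stands. The module is installed in compiled form; this text tells all that it offers.
- The arm moves only by the tool step_arm, never from a script. Its argument "moves" is a list of rows, each a list of 3 entries, a list of its own where there are three numbers: the shift along the tool's x, y, z in mm, then the turn, a rotation vector about the tool's x, y, z in rad, then the finger opening in mm, from 0 to 85.4. A call has 1 to 8 rows; each row is the pose to reach, as a shift and turn from the pose commanded when the call began, along the tool's axes at that moment; what a row does not reach only later rows make up. A row lasts 1/12 s, in which the tool goes at most 41.7 mm and 7.16 degrees, less where a joint would pass 70% of its speed; a pose out of reach is approached as far as the arm can. A call with a gripper value outside its range is refused whole. The fingers move at their own pace and stop on an object; "grip_force" is the grip in N (left out, the last holds). Time passes only in rows, so rows that repeat a pose let the fingers close. It gives the time, the measured TCP pose, the force, the opening and the grip force at its end, in the units of the state.
- telemetry.get_state(): the state, without advancing time (a new reading comes with each control period).
- imaging.read_camera(name): name is "scene" or "top" or "wrist"; returns the picture (400x640x3 uint8, red, green, blue); there is no depth.
- imaging.camera_params(name): a dict with "camera_matrix" (3x3 intrinsics, pixels), "pose" (4x4, takes a point from camera to world coordinates). Camera axes: x right, y up, looking along -z (the intrinsics and any distortion apply to the point x, -y, -z); pixel columns grow to the right and rows downward; lengths in m; the calibration is good to about 2 mm. A picture is of the moment at which its call begins: read the wrist's pose just before it. camera_params takes no time and is no camera call; for the wrist camera it gives the pose at the moment of the call.
- env.hand_in(): hands the job in; it is judged then, once.
The state is a dict: "clock": time; "joint_pos": joint angles; "qvel": joint speeds; "tau": joint torques, N m; "tcp_pos": TCP position; "orientation": TCP orientation; "wrist_force": force on the tool from outside, world axes, zero at the start; "ft_torque": the same for the moment, N m; "finger_gap": finger opening in m; "grip_force": force on a finger pad.
Only numpy, scipy, OpenCV 4.12 (cv2) and the standard library are available. Lean on these libraries where they do the work, as an engineer would, in place of code of your own. Each camera call takes 0.05 s, during which the arm holds its last target. There are 200 camera calls.

## Working session

There is one attempt and no reset: what is moved stays moved. The work goes in short steps, Python scripts to look and compute and a tool call to move; the robot and the scene stay as the last step left them, time stands still between calls to the robot, and variables do not carry over. Pictures are saved under pics/ and viewed, at most 10 in all, crops included, and the job is handed in when it is done.

Besides the shell and the picture viewer there is one more tool, called after ">>>" by a JSON object that holds its "api" and its "payload", one argument or row to a line. step_arm: Moves the arm, as the interface text tells. Its arguments: {"type":"object","properties":{"moves":{"type":"array"},"grip_force":{"type":"number"}},"required":["moves"]}

```bash
mkdir -p pics; python3 - <<'E'
from workcell import telemetry, imaging, env
import cv2, numpy as np
s=telemetry.get_state();print({k:np.round(v,3).tolist() for k,v in s.items()})
for n in ("top","scene"):
    im=imaging.read_camera(n);cv2.imwrite(f"pics/{n}0.png",im[:,:,::-1])
    p=imaging.camera_params(n);print(n,np.round(p["camera_matrix"],2).tolist(),np.round(p["pose"],4).tolist(),[k for k in p])
E
```

```text
{'clock': 0.0, 'joint_pos': [1.019, 0.314, 0.045, 1.304, 0.0, 1.431], 'qvel': [0.001, 0.001, -0.001, 0.001, -0.001, -0.001], 'tau': [0.003, -48.063, 29.853, 0.019, -0.0, -0.0], 'tcp_pos': [0.23, 0.526, 0.23], 'orientation': [-0.0, 0.204, 0.979, -0.001], 'wrist_force': [0.864, 0.778, 0.907], 'ft_torque': [0.066, 0.012, -0.018], 'grip_force': 0.0, 'finger_gap': 0.086}
top [[457.9, 0.0, 316.6], [0.0, 457.9, 203.94], [0.0, 0.0, 1.0]] [[-0.0232, 0.9744, -0.2236, 0.3572], [-0.9997, -0.0234, 0.002, 0.0515], [-0.0033, 0.2236, 0.9747, 1.1706], [0.0, 0.0, 0.0, 1.0]] ['camera_matrix', 'pose']
scene [[369.82, 0.0, 317.21], [0.0, 369.82, 202.38], [0.0, 0.0, 1.0]] [[-0.3625, -0.7499, 0.5533, 1.1627], [0.9319, -0.2975, 0.2073, 0.2452], [0.0091, 0.5908, 0.8067, 0.9152], [0.0, 0.0, 0.0, 1.0]] ['camera_matrix', 'pose']
```

View pics/top0.png

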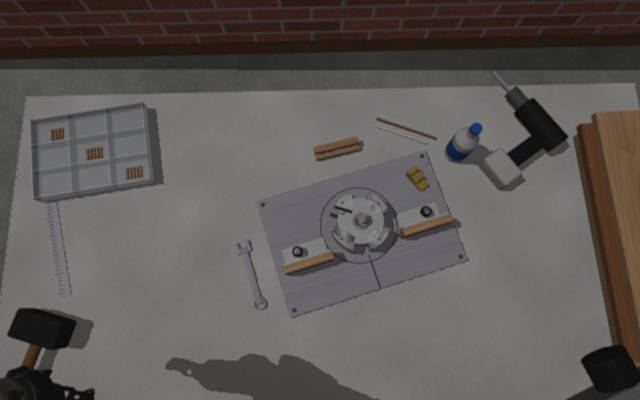

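View pics/scene0.png

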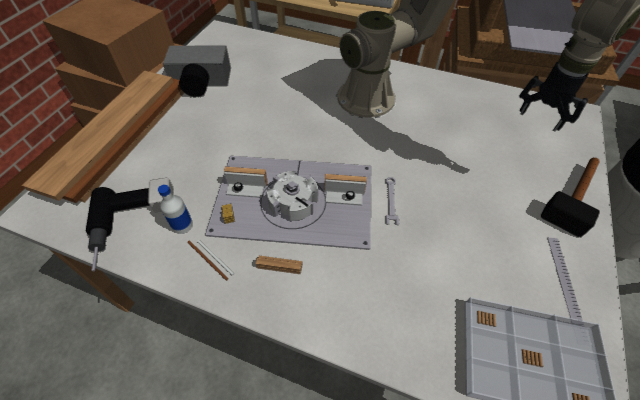

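The top view shows the block at about (362,220), the scribed line from (369,250) to (380,288), fence halves at (308,255) and (427,221), and the gauge at (417,178). The pen stripe is at about (343,210).

```bash
cat > h.py <<'E'
from workcell import telemetry, imaging, env
import cv2, numpy as np
from scipy.spatial.transform import Rotation as R
P={n:imaging.camera_params(n) for n in("top","scene")}
def ray(n,uv,z,p=None):
    p=p or P[n];K=p["camera_matrix"];T=np.array(p["pose"])
    uv=np.atleast_2d(np.array(uv,float))
    d=np.c_[(uv[:,0]-K[0][2])/K[0][0],-(uv[:,1]-K[1][2])/K[1][1],-np.ones(len(uv))]@T[:3,:3].T
    o=T[:3,3];return o+d*((z-o[2])/d[:,2])[:,None]
def proj(n,X,p=None):
    p=p or P[n];K=np.array(p["camera_matrix"]);T=np.array(p["pose"])
    c=(np.atleast_2d(X)-T[:3,3])@T[:3,:3]
    return np.c_[K[0,2]+K[0,0]*c[:,0]/-c[:,2],K[1,2]-K[1,1]*c[:,1]/-c[:,2]]
E
python3 - <<'E'
from h import *
a=cv2.imread("pics/top0.png");b=cv2.imread("pics/scene0.png")
c1=cv2.resize(a[145:325,240:480],None,fx=3.3,fy=3.3,interpolation=cv2.INTER_CUBIC)
cv2.imwrite("pics/c1.png",c1)
cv2.imwrite("pics/c2.png",cv2.resize(b[145:255,200:380],None,fx=4.4,fy=4.4,interpolation=cv2.INTER_CUBIC))
print("screws top",ray("top",[[264,205],[421,157],[461,257],[294,310]],.012).round(4).tolist())
print("line",ray("top",[[369,250],[380,288]],.012).round(4).tolist())
print("block",ray("top",[362,220],.068).round(4).tolist())
E
```

```text
screws top [[0.6235, 0.1857, 0.012], [0.7443, -0.2311, 0.012], [0.4768, -0.3124, 0.012], [0.3561, 0.1111, 0.012]]
line [[0.5, -0.081, 0.012], [0.4045, -0.1037, 0.012]]
block [[0.5671, -0.061, 0.068]]
```

View pics/c1.png

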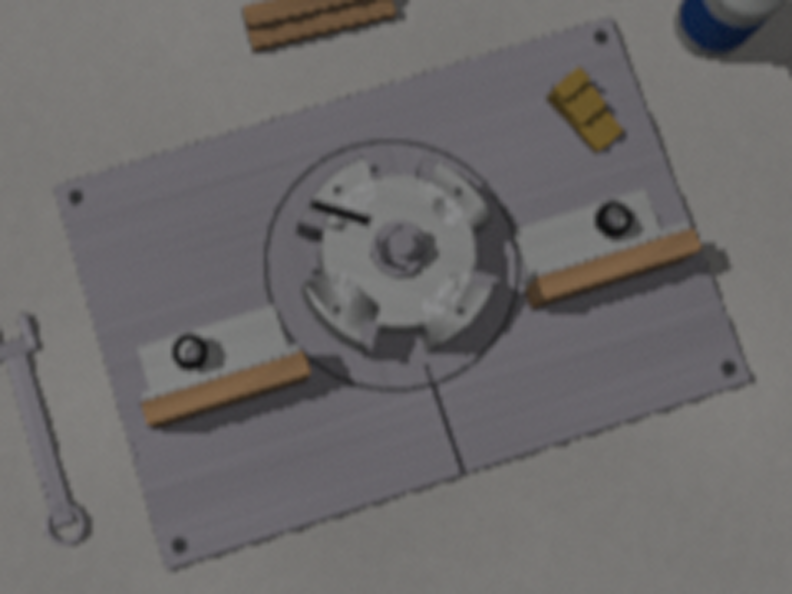

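View pics/c2.png

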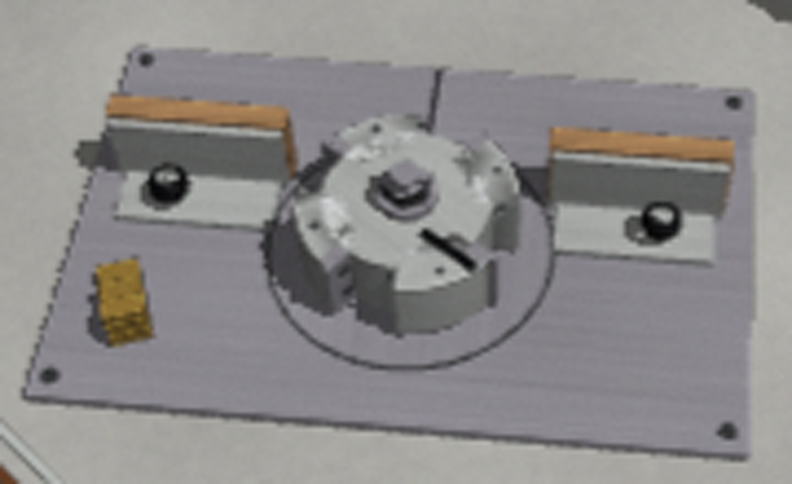

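The crops show the pen stripe from (315,204) to (368,219) in c1, the scribed ring centred near (393,264), and the line from (426,366) to (463,472). Four screws are clear, so I'll refine the axis and yaw from these.

```bash
python3 - <<'E'
from h import *
def cen(g,uv,r=5):
    u,v=uv;w=g[v-r:v+r+1,u-r:u+r+1].astype(float);w=np.clip(np.percentile(w,60)-25-w,0,None)
    y,x=np.mgrid[v-r:v+r+1,u-r:u+r+1];return (x*w).sum()/w.sum(),(y*w).sum()/w.sum()
S={"top":[[263,205],[422,156],[461,257],[294,310]],"scene":[[367,168],[233,158],[211,230],[365,243]]}
ref=None
for n in S:
    g=cv2.cvtColor(cv2.imread(f"pics/{n}0.png"),cv2.COLOR_BGR2GRAY)
    X=np.array([ray(n,cen(g,p),.012)[0] for p in S[n]])
    if n=="scene": X=X[[2,3,0,1]] if 0 else X
    print(n,X[:,:2].round(4).tolist(),"mean",X.mean(0).round(4))
    e=[np.linalg.norm(X[i]-X[(i+1)%4]) for i in range(4)];print(np.round(e,4))
    print([round(np.degrees(np.arctan2(*(X[(i+1)%4]-X[i])[[1,0]])),2) for i in range(4)])
# ring & nut estimate
print("ring top",ray("top",[240+393/3.3,145+264.5/3.3],.012),"ring scene",ray("scene",[200+410/4.4,145+244/4.4],.012))
print("nut",ray("top",[240+402/3.3,145+244/3.3],.095),ray("scene",[200+402/4.4,145+178/4.4],.095))
print("line",ray("top",[[240+426/3.3,145+366/3.3],[240+463/3.3,145+472/3.3]],.012),ray("scene",[[200+433/4.4,145+130/4.4],[200+438.5/4.4,145+70/4.4]],.012))
print("stripe",ray("top",[[240+315/3.3,145+204/3.3],[240+368/3.3,145+219/3.3]],.068),ray("scene",[[200+472/4.4,145+267/4.4],[200+425/4.4,145+232/4.4]],.068))
E
```

```text
top [[0.6254, 0.1896], [0.7477, -0.2331], [0.479, -0.311], [0.3565, 0.1114]] mean [ 0.5522 -0.0608  0.012 ]
[0.44   0.2798 0.4398 0.28  ]
[np.float64(-73.87), np.float64(-163.83), np.float64(106.16), np.float64(16.2)]
scene [[0.3544, 0.111], [0.4782, -0.314], [0.7501, -0.2352], [0.6286, 0.1887]] mean [ 0.5529 -0.0624  0.012 ]
[0.4427 0.283  0.441  0.285 ]
[np.float64(-73.76), np.float64(16.15), np.float64(105.99), np.float64(-164.2)]
ring top [[ 0.5645245  -0.05866798  0.012     ]] ring scene [[ 0.56335521 -0.0573624   0.012     ]]
nut [[ 0.56458356 -0.05795856  0.095     ]] [[ 0.57164931 -0.05548008  0.095     ]]
line [[ 0.48500725 -0.08047139  0.012     ]
 [ 0.40444127 -0.10446295  0.012     ]] [[ 0.46244284 -0.08291397  0.012     ]
 [ 0.40661948 -0.10210708  0.012     ]]
stripe [[ 0.6017664   0.00290559  0.068     ]
 [ 0.58936475 -0.03622781  0.068     ]] [[ 0.60270565  0.0056154   0.068     ]
 [ 0.58799599 -0.03340357  0.068     ]]
```

The spindle axis comes out near (0.5642, -0.0576) with yaw 16.2°. Both cameras agree within about 2 mm, and the screw rectangle measures 440 x 280 as it should. One gullet sits near the world +x side of the block, which suits a flick towards +y.

>>> {"api": "step_arm", "payload": {
  "moves": [
    [[-305, -192, 0], [0, 0, -0.41], 0],
    [[-305, -192, 0], [0, 0, -0.41], 0],
    [[-305, -192, 0], [0, 0, -0.41], 0],
    [[-305, -192, 0], [0, 0, -0.41], 0],
    [[-305, -192, 0], [0, 0, -0.41], 0],
    [[-305, -192, 0], [0, 0, -0.41], 0],
    [[-305, -192, 0], [0, 0, -0.41], 0],
    [[-305, -192, 0], [0, 0, -0.41], 0]
  ]
}}

```text
clock: 0.77
tcp_pos: [0.4129, 0.2571, 0.2311]
orientation: [-0.0, 0.001, 1.0, 0.0]
wrist_force: [1.3, 0.1, 0.0]
finger_gap: -0.0
grip_force: 0.0
```

>>> {"api": "step_arm", "payload": {
  "moves": [
    [[-215, -320, 0], [0, 0, 0], 0],
    [[-215, -320, 0], [0, 0, 0], 0],
    [[-215, -320, 0], [0, 0, 0], 0],
    [[-215, -320, 0], [0, 0, 0], 0],
    [[-215, -320, 0], [0, 0, 0], 0],
    [[-215, -320, 0], [0, 0, 0], 0],
    [[-215, -320, 0], [0, 0, 0], 0],
    [[-215, -320, 0], [0, 0, 0], 0]
  ]
}}

```text
clock: 1.43
tcp_pos: [0.5984, -0.02, 0.2308]
orientation: [-0.0, 0.001, 1.0, 0.0]
wrist_force: [0.9, 0.3, -0.0]
finger_gap: -0.0002
grip_force: 0.0
```

>>> {"api": "step_arm", "payload": {
  "moves": [
    [[-30, -45, 60], [0, 0, 0], 0],
    [[-30, -45, 60], [0, 0, 0], 0],
    [[-30, -45, 60], [0, 0, 0], 0]
  ]
}}

```text
clock: 1.68
tcp_pos: [0.6269, -0.0671, 0.1638]
orientation: [-0.004, 0.003, 1.0, 0.0]
wrist_force: [-1.2, -0.3, -1.2]
finger_gap: 0.0001
grip_force: 0.0
```

```bash
python3 - <<'E'
from h import *
w=imaging.camera_params("wrist");im=imaging.read_camera("wrist")
s=telemetry.get_state();print(s["clock"],s["tcp_pos"],s["orientation"],s["qvel"])
print(np.round(w["camera_matrix"],1).tolist(),np.round(w["pose"],4).tolist())
cv2.imwrite("pics/w1.png",im[:,:,::-1])
E
```

```text
1.7333 [ 0.62606606 -0.065012    0.16626197] [-3.95304910e-03  2.70402338e-03  9.99988148e-01  8.74385136e-04] [ 0.04265337 -0.06399524  0.02933941  0.05536069  0.01577501  0.01036579]
[[315.9, 0.0, 317.6], [0.0, 315.9, 195.9], [0.0, 0.0, 1.0]] [[0.0078, -0.9575, -0.2884, 0.5519], [1.0, 0.0077, 0.0017, -0.0684], [0.0005, -0.2884, 0.9575, 0.3065], [0.0, 0.0, 0.0, 1.0]]
```

View pics/w1.png

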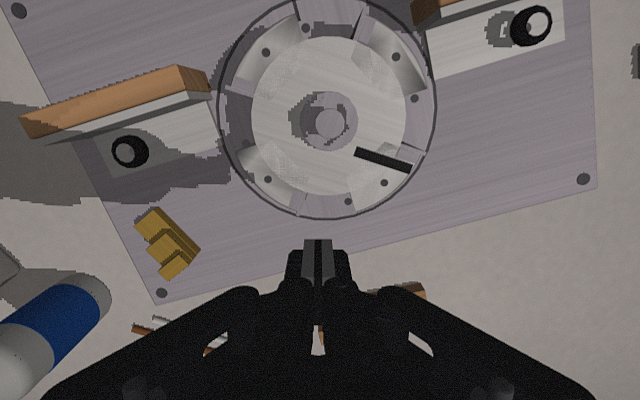

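The wrist view shows the block centred near (328,122), the stripe from (357,152) to (410,170), and the shut fingertips at (318,245). I'll rectify it to the block's top plane to read the angles.

```bash
cat >> h.py <<'E'
A=np.array([.5643,-.0576]);YAW=np.radians(16.2)
def rect(n,im,p=None,s=3,N=600,z=.068):
    # plate frame, x up, y left, s px/mm
    v,u=np.mgrid[0:N,0:N];px=(N/2-v)/s/1e3;py=(N/2-u)/s/1e3
    c,d=np.cos(YAW),np.sin(YAW)
    X=np.stack([A[0]+c*px-d*py,A[1]+d*px+c*py,np.full(px.shape,z)],-1).reshape(-1,3)
    q=proj(n,X,p).astype(np.float32).reshape(N,N,2)
    return cv2.remap(im,q[...,0],q[...,1],cv2.INTER_LINEAR)
E
python3 - <<'E'
from h import *
import pickle
w=imaging.camera_params("wrist");im=imaging.read_camera("wrist")[:,:,::-1].copy()
s=telemetry.get_state();print(s["clock"],s["tcp_pos"],s["orientation"])
pickle.dump((w,im),open("w2.pkl","wb"))
r=rect("wrist",im,w)
o=r.copy()
for R_ in (21,57,75,78): cv2.circle(o,(300,300),R_*3,(0,0,255),1)
for a in range(0,360,10):
    t=np.radians(a);cv2.line(o,(int(300-234*np.sin(t)),int(300-234*np.cos(t))),(int(300-(262 if a%30 else 275)*np.sin(t)),int(300-(262 if a%30 else 275)*np.cos(t))),(0,255,0) if a else (0,0,255),2)
cv2.imwrite("pics/r2.png",o)
E
```

```text
1.7833 [ 0.62642688 -0.06376326  0.16868851] [-2.58856314e-03  1.85823771e-03  9.99994633e-01  7.62373307e-04]
```

View pics/r2.png

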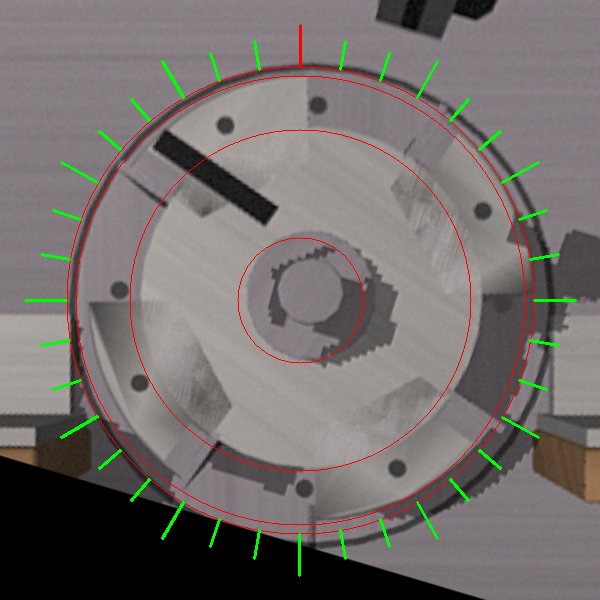

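The rectified view puts the marked knife's corner at about 55° in the plate frame. Its radius is 78 mm measured from the collar centre, as it should be, and the other three knives agree at 90° spacing. The joint is therefore at about -2.18 rad, and a gullet points almost exactly along world +x. I'll settle and re-measure the axis.

>>> {"api": "step_arm", "payload": {
  "moves": [
    [[0, 0, 0], [0, 0, 0], 0],
    [[0, 0, 0], [0, 0, 0], 0],
    [[0, 0, 0], [0, 0, 0], 0]
  ]
}}

```text
clock: 2.03
tcp_pos: [0.6281, -0.062, 0.1731]
orientation: [0.001, 0.0, 1.0, -0.0]
wrist_force: [0.5, -0.4, 0.7]
finger_gap: 0.0001
grip_force: 0.0
```

```bash
python3 - <<'E'
from h import *
w=imaging.camera_params("wrist");im=imaging.read_camera("wrist")[:,:,::-1].copy()
s=telemetry.get_state();print(s["clock"],s["tcp_pos"],s["orientation"],np.abs(s["qvel"]).max())
r=rect("wrist",im,w);cv2.imwrite("pics/r3.png",r)
hsv=cv2.cvtColor(r,cv2.COLOR_BGR2HSV);g=hsv[...,2]
# bright neutral top disc; fit collar-free circle r=57 via Hough in restricted range
gg=cv2.medianBlur(cv2.cvtColor(r,cv2.COLOR_BGR2GRAY),5)
for lo,hi in((164,178),(220,230),(58,70)):
    c=cv2.HoughCircles(gg,cv2.HOUGH_GRADIENT,1.5,300,param1=60,param2=20,minRadius=lo,maxRadius=hi)
    print(lo,c)
m=((gg<45)*255).astype(np.uint8);cnt=cv2.findContours(m,cv2.RETR_EXTERNAL,cv2.CHAIN_APPROX_NONE)[0]
for k in cnt:
    b=cv2.minAreaRect(k)
    if cv2.contourArea(k)>1500: print(b,cv2.contourArea(k))
q=[]
E
```

```text
2.0833 [ 0.62814669 -0.06209019  0.1730486 ] [ 1.25820998e-03  1.32163613e-04  9.99999180e-01 -1.98527567e-04] 0.0028512237083633094
164 [[[309.75 297.75 168.8 ]]]
220 [[[302.25 293.25 229.15]]]
58 [[[311.25 296.25  64.  ]
  [507.75 533.25  65.8 ]
  [ 83.25 503.25  65.8 ]]]
((251.50003051757812, 509.0), (179.99996948242188, 502.99993896484375), 90.0) 39062.5
((215.0567626953125, 176.96875), (135.52105712890625, 20.981365203857422), 34.61113739013672) 2653.0
```

>>> {"api": "step_arm", "payload": {
  "moves": [
    [[-9, 3, 30], [0, 0, 0], 0],
    [[-9, 3, 60], [0, 0, 0], 0],
    [[-9, 3, 88], [0, 0, 0], 0],
    [[-9, 3, 88], [0, 0, 0], 0],
    [[-9, 3, 88], [0, 0, 0], 0],
    [[-9, 3, 88], [0, 0, 0], 0]
  ]
}}

```text
clock: 2.58
tcp_pos: [0.6378, -0.0599, 0.0854]
orientation: [0.001, 0.001, 1.0, -0.0]
wrist_force: [1.1, 0.1, 0.6]
finger_gap: 0.0004
grip_force: 0.0
```

```bash
python3 - <<'E'
from h import *
w=imaging.camera_params("wrist");im=imaging.read_camera("wrist")[:,:,::-1].copy()
s=telemetry.get_state();print(s["clock"],s["tcp_pos"],s["orientation"],np.abs(s["qvel"]).max(),w["pose"].round(4).tolist())
cv2.imwrite("pics/w3.png",im)
E
```

```text
2.6333 [ 0.63835927 -0.06013917  0.08603202] [ 1.95828409e-03  6.58894740e-04  9.99997788e-01 -3.94105570e-04] 0.006521397294814381 [[0.0024, -0.9544, -0.2987, 0.5613], [1.0, 0.0021, 0.0013, -0.0614], [-0.0006, -0.2987, 0.9544, 0.2273], [0.0, 0.0, 0.0, 1.0]]
```

View pics/w3.png

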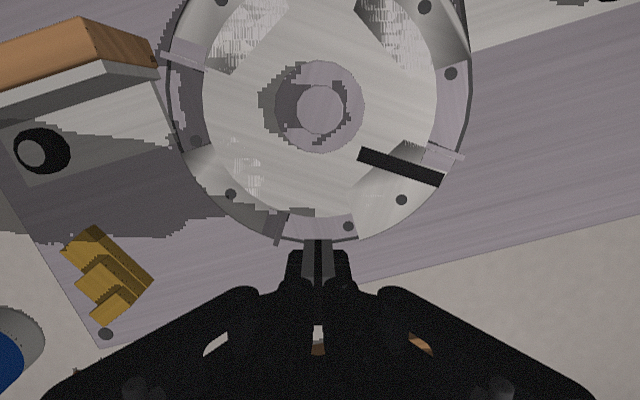

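The picture shows the shut fingertip (304–333, row 240) centred on the gullet mouth, from about col 282 to col 357. The inner edge casts to 63 mm from the axis, clear of the 57 mm floor. I'll lower into the gullet.

>>> {"api": "step_arm", "payload": {
  "moves": [
    [[1, 0, 14], [0, 0, 0], 0],
    [[1, 0, 28], [0, 0, 0], 0],
    [[1, 0, 40], [0, 0, 0], 0],
    [[1, 0, 40], [0, 0, 0], 0],
    [[1, 0, 40], [0, 0, 0], 0],
    [[1, 0, 40], [0, 0, 0], 0]
  ]
}}

```text
clock: 3.13
tcp_pos: [0.6366, -0.0603, 0.0445]
orientation: [0.001, 0.001, 1.0, -0.0]
wrist_force: [-0.6, 0.8, -0.3]
finger_gap: 0.0001
grip_force: 0.0
```

>>> {"api": "step_arm", "payload": {
  "moves": [
    [[0, 8, 0], [0, 0, 0], 0],
    [[0, 22, 0], [0, 0, 0], 0],
    [[0, 38, 0], [0, 0, 0], 0],
    [[-3, 54, 0], [0, 0, 0], 0],
    [[-10, 71, 0], [0, 0, 0], 0],
    [[-22, 90, 0], [0, 0, 0], 0],
    [[-34, 100, -25], [0, 0, 0], 0],
    [[-34, 100, -60], [0, 0, 0], 0]
  ]
}}

```text
clock: 3.8
tcp_pos: [0.6687, 0.0444, 0.1004]
orientation: [-0.003, -0.001, 1.0, 0.001]
wrist_force: [0.9, 0.2, 0.8]
finger_gap: -0.0003
grip_force: 0.0
```

```bash
cat >> h.py <<'E'
def stripe(n,im,p=None,c=None):
    """stripe angle (plate frame, deg) from rectified stripe mask; centre c (px in rect)"""
    r=rect(n,im,p);g=cv2.cvtColor(r,cv2.COLOR_BGR2GRAY)
    v,u=np.mgrid[0:600,0:600];rr=np.hypot(u-c[0],v-c[1])
    m=((g<45)&(rr<228)&(rr>70)).astype(np.uint8)*255
    best=None
    for k in cv2.findContours(m,cv2.RETR_EXTERNAL,cv2.CHAIN_APPROX_NONE)[0]:
        a=cv2.contourArea(k)
        (x,y),(w,h),_=cv2.minAreaRect(k);L,S=max(w,h),min(w,h)
        if 1500<a<4500 and L>90 and S<45 and a>.7*L*S and (best is None or abs(L-137)<best[0]):
            best=(abs(L-137),np.degrees(np.arctan2(c[0]-x,c[1]-y)),np.hypot(x-c[0],y-c[1])/3,L,S)
    return best and best[1:]
E
python3 - <<'E'
from h import *
im=cv2.imread("pics/top0.png");print(stripe("top",im,None,(300,300)))
for i in range(8):
    t=telemetry.get_state()["clock"];im=imaging.read_camera("top")[:,:,::-1].copy()
    print(round(t,4),stripe("top",im,None,(300,300)))
cv2.imwrite("pics/t4.png",im);s=telemetry.get_state();print(s["tcp_pos"],s["wrist_force"],s["clock"])
E
```

```text
None
3.8 (np.float64(155.29466181071956), np.float64(48.927251886232945), 164.06190490722656, 23.02459716796875)
3.85 (np.float64(157.5760284401696), np.float64(49.23820908273118), 161.2556610107422, 23.43729019165039)
3.9 None
3.95 (np.float64(158.85993349878464), np.float64(49.33285130571267), 160.10812377929688, 22.582244873046875)
4.0 (np.float64(-12.89251432435443), np.float64(48.853690179424376), 157.74008178710938, 23.011157989501953)
4.05 (np.float64(-13.180188291589758), np.float64(47.24602901305281), 147.5654754638672, 21.582386016845703)
4.1 (np.float64(-13.187933544466816), np.float64(44.79743105285266), 131.33311462402344, 20.30286407470703)
4.15 None
[0.66879578 0.04025733 0.10201707] [ 0.57345997 -0.11611721  1.0087429 ] 4.2
```

>>> {"api": "step_arm", "payload": {
  "moves": [
    [[30, -50, 0], [0, 0, 0], 0],
    [[60, -99, 0], [0, 0, 0], 0],
    [[60, -99, 10], [0, 0, 0], 0],
    [[60, -99, 20], [0, 0, 0], 0],
    [[60, -99, 20], [0, 0, 0], 0]
  ]
}}

```text
clock: 4.62
tcp_pos: [0.6069, -0.0602, 0.0806]
orientation: [-0.002, 0.003, 1.0, 0.001]
wrist_force: [1.1, -1.1, -0.0]
finger_gap: -0.0003
grip_force: 0.0
```

```bash
python3 - <<'E'
from h import *
import pickle
D=[]
for i in range(10):
    s=telemetry.get_state();w=imaging.camera_params("wrist");im=imaging.read_camera("wrist")[:,:,::-1].copy()
    D.append((s["clock"],w,im))
    print(round(s["clock"],4),s["tcp_pos"].round(4) if i%4==0 else "",stripe("wrist",im,w,(310,297.7)))
pickle.dump(D,open("d1.pkl","wb"))
E
```

```text
4.6167 [ 0.6069 -0.0602  0.0806] (np.float64(-108.80653206456518), np.float64(51.394122422501844), 137.15481567382812, 22.09926986694336)
4.6667  (np.float64(-101.84791828917977), np.float64(51.31182489013761), 136.9574737548828, 22.452411651611328)
4.7167  (np.float64(-94.86645883189307), np.float64(51.434509423885146), 136.99798583984375, 22.343297958374023)
4.7667  (np.float64(-88.10244206454622), np.float64(51.4920124035202), 137.00624084472656, 22.687849044799805)
4.8167 [ 0.6104 -0.0583  0.0834] (np.float64(-81.32502876724052), np.float64(51.40687789574404), 137.23477172851562, 22.81366539001465)
4.8667  (np.float64(-74.66626019887003), np.float64(51.550114847326164), 136.4735870361328, 22.561508178710938)
4.9167  (np.float64(-67.89899502669275), np.float64(51.524260617473), 136.48434448242188, 22.75296401977539)
4.9667  (np.float64(-61.29484277494163), np.float64(51.495309399900584), 135.76449584960938, 22.62741470336914)
5.0167 [ 0.6105 -0.0582  0.0836] (np.float64(-54.59940231866846), np.float64(51.41675956985037), 135.7584228515625, 22.885229110717773)
5.0667  (np.float64(-48.0809943968327), np.float64(51.46266979560039), 135.891845703125, 23.02622413635254)
```

The flick worked: the block turns anticlockwise at about 2.3 rad/s and the wrist camera tracks the stripe cleanly, with centroid radius 51.4 mm. The clock stands still, so I'll now pin down the knife-to-stripe offset and the line's direction in the wrist camera's frame.

```bash
python3 - <<'E'
from h import *
import pickle
W,im=pickle.load(open("w2.pkl","rb"))
r3=cv2.imread("pics/r3.png")
def polar(img,c,a0,a1,r0,r1,pa=8,pr=4):
    a=np.radians(np.arange(a0,a1,1/pa));rr=np.arange(r1,r0,-1/pr)
    aa,R_=np.meshgrid(a,rr);return cv2.remap(img,(c[0]-3*R_*np.sin(aa)).astype(np.float32),(c[1]-3*R_*np.cos(aa)).astype(np.float32),cv2.INTER_LINEAR)
rows=[polar(r3,(309.75,297.75),30+q,110+q,45,82) for q in(0,-90,90,180)]
o=np.vstack(rows)
for a in range(30,110,5): cv2.line(o,((a-30)*8,0),((a-30)*8,8),(0,255,0) if a!=55 else (0,0,255),1)
cv2.imwrite("pics/pol.png",o);print(o.shape)
# line in moving frames
D=pickle.load(open("d1.pkl","rb"));t,w,im=D[-1]
rl=rect("wrist",im,w,z=.012);
g=cv2.cvtColor(rl,cv2.COLOR_BGR2GRAY)
cv2.imwrite("pics/rl.png",np.hstack([rl[300:,150:450],rect("wrist",im,w)[300:,150:450]]))
E
```

```text
(592, 640, 3)
```

View pics/pol.png

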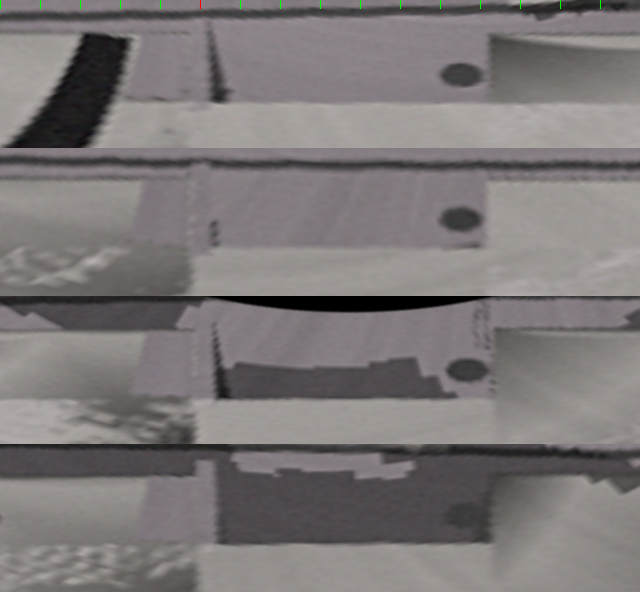

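View pics/rl.png

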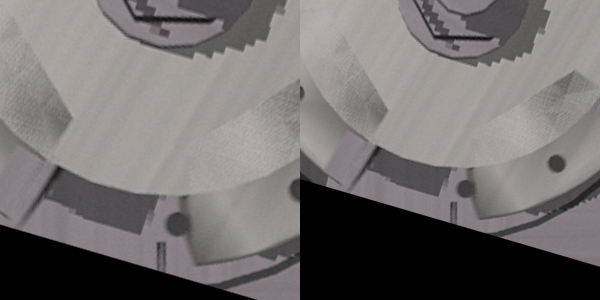

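The polar strips show the plain walls at 91.4° and the knife blades at 54.1–56.3°, so the marked knife stood at 55.1° when the stripe centroid was at 38.1°. The offset is therefore 17.0°. The scribed line appears in rl.png at (161,243–270), an azimuth of about 180.2°, which agrees with the plate frame. The next drop doubles as a rehearsal for timing the catch.

>>> {"api": "step_arm", "payload": {
  "moves": [
    [[0, 0, 9], [0, 0, 0], 0]
  ]
}}

```text
clock: 5.2
tcp_pos: [0.6114, -0.059, 0.076]
orientation: [0.002, 0.001, 1.0, -0.0]
wrist_force: [0.3, -0.3, 0.5]
finger_gap: 0.0002
grip_force: 0.0
```

```bash
cat > track.py <<'E'
from h import *
import pickle,sys,os
n=int(sys.argv[1]);C=(310,297.7)
f="trk.pkl";T=pickle.load(open(f,"rb")) if os.path.exists(f) else []
if not T:
    for t,w,im in pickle.load(open("d1.pkl","rb")): T.append((t,stripe("wrist",im,w,C)[0]))
    print("static",stripe("x",np.zeros(1),None,C) if 0 else "")
Z=[]
for i in range(n):
    s=telemetry.get_state();w=imaging.camera_params("wrist");im=imaging.read_camera("wrist")[:,:,::-1].copy()
    q=stripe("wrist",im,w,C);Z.append((round(s["clock"],3),round(s["tcp_pos"][2],4)))
    if q and 49<q[1]<54 and q[2]>120: T.append((s["clock"],q[0]))
pickle.dump(T,open(f,"wb"));pickle.dump((w,im),open("last.pkl","wb"))
print("z",Z[:6],Z[-1],telemetry.get_state()["wrist_force"].round(1))
t=np.array([a for a,_ in T]);a=np.unwrap(np.radians([b for _,b in T]),period=2*np.pi)
# gaps: keep unwrap sane by predicting with the previous slope
y=[a[0]]
raw=np.radians([b for _,b in T])
for i in range(1,len(t)):
    j=max(0,i-8);w0=(y[-1]-y[j])/(t[i-1]-t[j]) if i>1 else 2.3
    p=y[-1]+w0*(t[i]-t[i-1]);y.append(raw[i]+2*np.pi*round((p-raw[i])/2/np.pi))
y=np.array(y)-np.radians(180.15-17.0)   # joint angle modulo turn
y+=2*np.pi*round((np.radians(-108.8-163.15+360-360)-y[0])/2/np.pi)
from scipy.optimize import curve_fit
def f(t_,y0,w0,b,c):
    tt=t_-t[0];return y0+(w0+c/b)/b*(1-np.exp(-b*tt))-c/b*tt
po,cov=curve_fit(f,t,y,[y[0],2.4,.1,.07],bounds=([-20,0,.005,0],[20,6,.5,.5]))
res=np.degrees(y-f(t,*po));now=telemetry.get_state()["clock"]
wf=lambda x:(po[1]+po[3]/po[2])*np.exp(-po[2]*(x-t[0]))-po[3]/po[2]
print(len(t),"fit",po.round(4),"rms deg",res.std().round(2),"last res",res[-8:].round(1))
print("now",round(now,4),"angle",round(f(now,*po),3),"speed",round(wf(now),3))
g=np.arange(now,now+14,.001);F=f(g,*po);F=np.where(wf(g)>0,F,-9)
for k in range(-1,4):
    i=np.where(np.diff(np.sign(F-2*np.pi*k))>0)[0]
    if len(i): print("pass",k,"at",g[i[0]].round(3),"in",(g[i[0]]-now).round(3),"speed",wf(g[i[0]]).round(3))
E
python3 - <<'E'
from h import *
im=cv2.imread("pics/r3.png")
import h
h.rect=lambda *a,**k:im
print(h.stripe("x",im,None,(309.75,297.75)),h.stripe("x",im,None,(310,297.7)))
E
python3 track.py 8
```

```text
(np.float64(38.08729144393886), np.float64(51.155340539392256), 136.05429077148438, 21.770538330078125) (np.float64(38.17220527999077), np.float64(51.19368400531019), 136.05429077148438, 21.770538330078125)
static 
z [(5.2, np.float64(0.076)), (5.25, np.float64(0.0729)), (5.3, np.float64(0.0728)), (5.35, np.float64(0.0732)), (5.4, np.float64(0.0736)), (5.45, np.float64(0.0739))] (5.55, np.float64(0.0743)) [ 0.6  0.  -0.2]
11 fit [-4.7452  2.4167  0.1174  0.    ] rms deg 0.05 last res [ 0.  0. -0.  0. -0.  0. -0.  0.]
now 5.6 angle -2.501 speed 2.153
pass 0 at 6.848 in 1.248 speed 1.86
pass 1 at 11.152 in 5.552 speed 1.122
```

The fit residual is 0.05°. The block has already gone by the line once (the joint was near +1.5 at first sighting), so I'll let it pass again and aim for the pass at about t=11.15 s, when it will be slower, about 1.1 rad/s. I'll keep tracking.

```bash
python3 track.py 70
```

```text
z [(5.6, np.float64(0.0744)), (5.65, np.float64(0.0744)), (5.7, np.float64(0.0745)), (5.75, np.float64(0.0745)), (5.8, np.float64(0.0744)), (5.85, np.float64(0.0744))] (9.05, np.float64(0.0743)) [-0.6  0.2 -0.4]
60 fit [-4.7447  2.4108  0.0174  0.224 ] rms deg 0.08 last res [-0.1 -0.1 -0.1 -0.  -0.1 -0.   0.   0.3]
now 9.1 angle 3.459 speed 1.264
pass 1 at 12.333 in 3.233 speed 0.49
```

```bash
python3 track.py 34
```

```text
z [(9.1, np.float64(0.0743)), (9.15, np.float64(0.0743)), (9.2, np.float64(0.0743)), (9.25, np.float64(0.0743)), (9.3, np.float64(0.0743)), (9.35, np.float64(0.0743))] (10.75, np.float64(0.0743)) [ 1.2 -0.5 -1.1]
90 fit [-4.7532  2.444   0.0981  0.0718] rms deg 0.28 last res [0.1 0.2 0.2 0.2 0.3 0.4 0.4 0.5]
now 10.8 angle 5.446 speed 1.0
pass 1 at 11.705 in 0.905 speed 0.853
```

```bash
cat > loc.py <<'E'
import pickle,numpy as np
from workcell import telemetry
T=pickle.load(open("trk.pkl","rb"));t=np.array([a for a,_ in T]);a=np.array([b for _,b in T])
now=telemetry.get_state()["clock"]
for win in(.6,1.0,1.4):
    k=t>t[-1]-win;x=t[k]-t[-1];y=np.degrees(np.unwrap(np.radians(a[k])))
    # fixed deceleration .165 rad/s2 about the last sample
    y2=y+np.degrees(.5*.165)*x**2
    p=np.polyfit(x,y2,1);r=(y2-np.polyval(p,x)).std()
    d=(163.15-p[1])%360;A=np.degrees(.165)/2
    dt=(p[0]-np.sqrt(p[0]**2-4*A*d))/(2*A)
    print(win,k.sum(),"w",np.radians(p[0]).round(3),"rms",r.round(2),"last ang",p[1].round(2),"pass at",(t[-1]+dt).round(4),"in",(t[-1]+dt-now).round(4))
E
python3 track.py 4; python3 loc.py
```

```text
z [(10.8, np.float64(0.0743)), (10.85, np.float64(0.0743)), (10.9, np.float64(0.0743)), (10.95, np.float64(0.0743))] (10.95, np.float64(0.0743)) [-0.4  0.2  0. ]
94 fit [-4.754   2.4466  0.1018  0.0653] rms deg 0.28 last res [0.2 0.2 0.2 0.3 0.3 0.2 0.3 0.4]
now 11.0 angle 5.646 speed 0.971
pass 1 at 11.696 in 0.696 speed 0.86
0.6 11 w 0.989 rms 0.04 last ang 124.23 pass at 11.6813 in 0.6813
1.0 19 w 0.991 rms 0.04 last ang 124.26 pass at 11.6789 in 0.6789
1.4 28 w 0.994 rms 0.06 last ang 124.31 pass at 11.6758 in 0.6758
```

```bash
python3 track.py 2; python3 loc.py
```

```text
z [(11.0, np.float64(0.0743)), (11.05, np.float64(0.0743))] (11.05, np.float64(0.0743)) [-0.3  0.8 -0.2]
96 fit [-4.7544  2.4477  0.1034  0.0626] rms deg 0.28 last res [0.2 0.3 0.2 0.2 0.2 0.3 0.4 0.3]
now 11.1 angle 5.744 speed 0.956
pass 1 at 11.692 in 0.592 speed 0.864
0.6 11 w 0.973 rms 0.04 last ang 129.87 pass at 11.6804 in 0.5804
1.0 19 w 0.975 rms 0.04 last ang 129.88 pass at 11.6794 in 0.5794
1.4 27 w 0.976 rms 0.05 last ang 129.92 pass at 11.6773 in 0.5773
```

The knife reaches the line 0.58 s from now. The drop row must start at about +0.50 s, so I'll send six holds, then the press.

>>> {"api": "step_arm", "payload": {
  "moves": [
    [[0, 0, 0], [0, 0, 0], 0],
    [[0, 0, 0], [0, 0, 0], 0],
    [[0, 0, 0], [0, 0, 0], 0],
    [[0, 0, 0], [0, 0, 0], 0],
    [[0, 0, 0], [0, 0, 0], 0],
    [[0, 0, 0], [0, 0, 0], 0],
    [[0, 0, 9], [0, 0, 0], 0],
    [[0, 0, 9], [0, 0, 0], 0]
  ]
}}

```text
clock: 11.77
tcp_pos: [0.6112, -0.0595, 0.068]
orientation: [0.002, 0.001, 1.0, -0.001]
wrist_force: [-3.1, -0.2, 17.8]
finger_gap: 0.0002
grip_force: 9.0
```

```bash
python3 - <<'E'
from h import *
for i in range(4):
    s=telemetry.get_state();w=imaging.camera_params("wrist");im=imaging.read_camera("wrist")[:,:,::-1].copy()
    print(round(s["clock"],3),s["tcp_pos"].round(4),s["wrist_force"].round(1),stripe("wrist",im,w,(310,297.7)))
E
```

```text
11.767 [ 0.6112 -0.0595  0.068 ] [-3.1 -0.2 17.8] None
11.817 [ 0.6112 -0.0595  0.068 ] [-3.5  0.6 16.2] None
11.867 [ 0.6112 -0.0595  0.068 ] [-3.1  0.4 15.7] None
11.917 [ 0.6112 -0.0595  0.068 ] [-3.8  0.1 15.2] None
```

The press landed exactly at z=0.068 m with about 16 N. Now I'll lift straight off.

>>> {"api": "step_arm", "payload": {
  "moves": [
    [[0, 0, 0], [0, 0, 0], 0],
    [[0, 0, -10], [0, 0, 0], 0],
    [[0, 0, -40], [0, 0, 0], 0],
    [[0, 0, -70], [0, 0, 0], 0],
    [[0, 0, -95], [0, 0, 0], 0],
    [[0, 0, -95], [0, 0, 0], 0],
    [[0, 0, -95], [0, 0, 0], 0],
    [[0, 0, -95], [0, 0, 0], 0]
  ]
}}

```text
clock: 12.63
tcp_pos: [0.6094, -0.059, 0.1596]
orientation: [-0.0, 0.001, 1.0, 0.0]
wrist_force: [0.5, 0.0, 0.1]
finger_gap: -0.0001
grip_force: 0.0
```

```bash
python3 - <<'E'
from h import *
for i in range(5):
    s=telemetry.get_state();w=imaging.camera_params("wrist");im=imaging.read_camera("wrist")[:,:,::-1].copy()
    r=rect("wrist",im,w);gg=cv2.medianBlur(cv2.cvtColor(r,cv2.COLOR_BGR2GRAY),5)
    c=cv2.HoughCircles(gg,cv2.HOUGH_GRADIENT,1.5,300,param1=60,param2=20,minRadius=164,maxRadius=178)
    c=c[0][0][:2] if c is not None else (310,297.7)
    g=cv2.cvtColor(r,cv2.COLOR_BGR2GRAY)
    cs=[(cv2.minAreaRect(k),cv2.contourArea(k)) for k in cv2.findContours(((gg<45)*255).astype(np.uint8),cv2.RETR_EXTERNAL,cv2.CHAIN_APPROX_NONE)[0] if cv2.contourArea(k)>900]
    print(round(s["clock"],3),s["tcp_pos"].round(4),c,stripe("wrist",im,w,c))
print(cs)
rl=rect("wrist",im,w,z=.012)
cv2.imwrite("pics/r5.png",np.hstack([r[:,100:500],rl[:,100:500]]))
E
```

```text
12.633 [ 0.6094 -0.059   0.1596] [312.75 296.25] (np.float32(162.74016), np.float32(51.397808), 134.99996948242188, 21.999996185302734)
12.683 [ 0.609  -0.0589  0.1589] [309.75 297.75] (np.float32(163.65302), np.float32(50.63004), 134.99996948242188, 21.999996185302734)
12.733 [ 0.6088 -0.0588  0.1586] [312.75 296.25] (np.float32(162.74016), np.float32(51.397808), 134.99996948242188, 21.999996185302734)
12.783 [ 0.6088 -0.0588  0.1585] [311.25 297.75] (np.float32(163.1116), np.float32(50.773052), 135.0, 22.0)
12.833 [ 0.6089 -0.0589  0.1587] [311.25 296.25] (np.float32(163.27399), np.float32(51.251694), 135.0, 22.0)
[(((164.49996948242188, 550.5), (328.99993896484375, 96.99998474121094), 0.0), 16148.5), (((65.5, 463.5), (51.0, 39.0), 90.0), 1347.5), (((267.5, 443.5), (135.0, 21.0), 90.0), 2706.5), (((448.10003662109375, 30.799985885620117), (39.35479736328125, 88.10107421875), 26.56505012512207), 2661.5), (((385.4162292480469, 39.39730453491211), (20.880096435546875, 88.59337615966797), 17.10272979736328), 1613.0), (((334.8448486328125, 20.36206817626953), (36.955238342285156, 43.931060791015625), 4.763641834259033), 1303.0)]
```

View pics/r5.png

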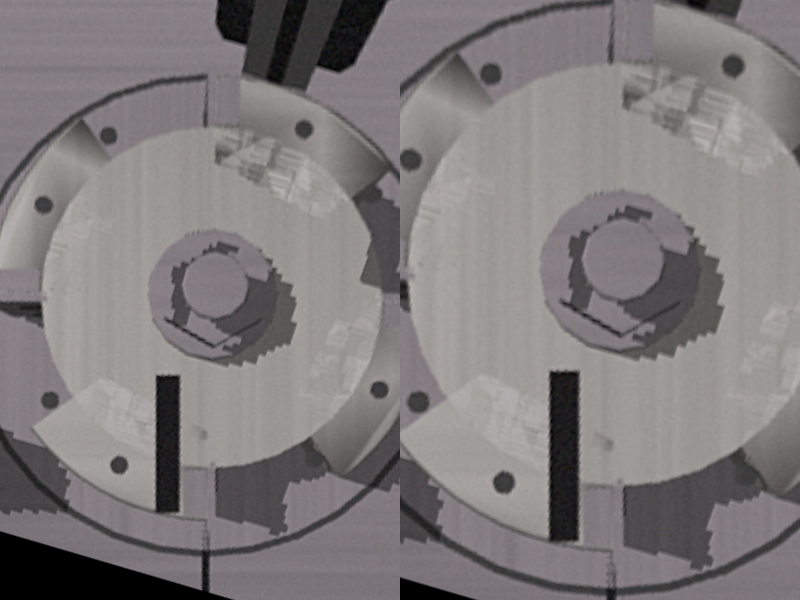

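The rectified view shows the stripe vertical at (168,443), parallel to the scribed line. The stripe angle is 163.1° against a target of 163.15° and holds steady over 0.2 s, and the marked knife stands over the line. The arm is clear at z=0.16 m.

```bash
python3 -c "
from workcell import env
print(env.hand_in())"
```

```text
the job is handed in; nothing more can be done
None
```

I flicked the block anticlockwise, let it spin free for more than a full turn past the line, then stopped it with one fingertip touch; the marked knife measured within about 1° of the line after the finger lifted clear, and the job is handed in (no result was reported back).

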